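Fit the six-pocket star wheel on the bottle capper's keyed drive

ROBOT

A 6-joint arm with a two-finger parallel gripper is mounted at the origin on the work surface. World frame = base frame: x ahead of the robot, y to its left, z up, the work surface at z = 0. Lengths are in mm, angles in rad, forces in N, time in s.
With the tool pointing down it reaches from about 250 to 800 mm from the base axis. Payload 8.5 kg.
Tool frame: the origin (TCP) lies at the very end of the fingers, on their centre line; the grasp point (between the pads) lies 19 mm behind it (robot.pinch_z is the distance from the TCP to the grasp point, in mm); z points along the fingers, y is the line along which they close (so a half turn about z gives the same grasp; the last joint's range is limited). The gripper opens to 85 mm and grips with 20 to 120 N. Pads are 22 mm wide; open, the fingers measure 114 mm over their backs; the gripper's body (76 mm by 85 mm) begins 54 mm behind the grasp point. The pads swing forward as they close: fully open they stand 13 mm farther back than shut.
Start: joints at [-1.114, 0.238, -0.013, 1.319, 0, 1.571], TCP at [231.545, -471.132, 231.276] pointing down, gripper open.
Joint ranges: [-2.66, 2.66], [-1.03, 1.9], [-1.14, 1.46], [-1.82, 2.27], [-1.45, 1.34], [-3.14, 3.14]. Speed limits (rad/s): [2.22, 2.22, 2.79, 3.14, 3.14, 3.14].

INTERFACE

Orientations are given as a rotation vector (axis times angle).
In Python, from rig import robot, eyes gives the robot as it stands. The module is installed in compiled form; this text tells all that it offers.
- The arm moves only by the tool move_arm, never from a script. Its argument "moves" is one flat list of numbers, 7 for each row, row after row: the shift along the tool's x, y, z in mm, then the turn, a rotation vector about the tool's x, y, z in degrees, then the gripper command: -1 is fully open, 1 is shut, values between are in proportion. A call has exactly 10 rows; each row is the pose to reach, as a shift and turn from the pose commanded when the call began, along the tool's axes at that moment; what a row does not reach only later rows make up. A row lasts 1/10 s, in which the tool goes at most 50 mm and 8.59 degrees, less where a joint would pass 70% of its speed; a pose out of reach is approached as far as the arm can. A call with a gripper value outside its range is refused whole. The fingers move at their own pace and stop on an object; "force" is the grip in N (left out, the last holds). Time passes only in rows, so rows that repeat a pose let the fingers close, or fill a call up. It gives the time, the measured TCP pose, the force, the opening and the grip force at its end, in the units of the state.
- robot.get_obs(): the state, without advancing time (a new reading comes with each control period).
- eyes.capture(name): name is "side" or "top" or "wrist"; returns the picture (384x512x3 uint8, red, green, blue); there is no depth.
- eyes.camera_info(name): a dict with "intrinsics" (3x3 intrinsics, pixels), "xyz" and "rotation" of the camera in the world. Camera axes: x right, y up, looking along -z (the intrinsics and any distortion apply to the point x, -y, -z); pixel columns grow to the right and rows downward; lengths in mm; the calibration is good to about 2 mm. A picture is of the moment at which its call begins: read the wrist's pose just before it. camera_info takes no time and is no camera call; for the wrist camera it gives the pose at the moment of the call.
- robot.close_job(): hands the job in; it is judged then, once.
The state is a dict: "time_s": time; "qpos": joint angles; "qvel": joint speeds; "effort": joint torques, N m; "tool_pos": TCP position; "tool_rot": TCP orientation; "contact_force": force on the tool from outside, world axes, zero at the start; "torque": the same for the moment, N m; "finger_gap": finger opening in mm; "gripper_force": force on a finger pad.
Only numpy, scipy, OpenCV 4.12 (cv2) and the standard library are available. Lean on these libraries where they do the work, as an engineer would, in place of code of your own. Each camera call takes 0.05 s, during which the arm holds its last target. There are 200 camera calls.

TASK

Change the bench bottle capper over to small bottles: take the six-pocket star wheel from its stand and set its keyed shaft into the machine's drive hub, turn the wheel until the key finds the keyway, and seat it fully home so that it sits flat on the hub. Lower it in rather than dropping it from a height, leave the four-pocket wheel on its stand, and do not disturb the bottles and the jar on the bench.

Things in the scene. Friction and masses are not known exactly. Their poses are not given: they have to be found in the camera images.
- wheel6_knob (a point): Six-pocket star wheel, the one to fit, about 0.4 kg: white plastic star on a keyed steel shaft that points down, black hand knob on top. This point is on its axis (z, up) at the knob, where to grip it. The knob is 32 mm in diameter, from the star's upper face 22 mm below this point to 18 mm above it. The shoulder is 46 mm, the shaft's tip 94 mm below.
- wheel6_star (a point): Centre of the six-pocket wheel's star plate, on the axis, 29 mm below the knob point. Plate 140 mm across, 14 mm thick (7 mm above and below this point), with six round pockets 44 mm wide in the rim. Pocket centres lie 72 mm from the axis, the first on this frame's +x, the rest every 60 degrees; lobes between them reach 70 mm, the pocket bottoms 50 mm.
- wheel6_shoulder (a point): Middle of the six-pocket wheel's shoulder: the lower face of the steel boss (52 mm in diameter, 10 mm thick) under the star, which must come to lie on the hub. Below it is the shaft, 20 mm in diameter, 48 mm long. On the +x side (in line with a pocket) a key 6 mm wide stands 5 mm out of the shaft, from the shoulder to 16 mm below it.
- wheel6_tip (a point): Lower tip of the six-pocket wheel's shaft, on the axis, 48 mm below the shoulder. It tapers to 12 mm in diameter over the last 6 mm; the lowest 32 mm of the shaft are round, without key.
- wheel4_knob (a point): The other star wheel, with four larger pockets, 62 mm wide; otherwise of the same make and sizes. It stays on its stand. This point is on its axis at the knob.
- hub_top (a point): Middle of the upper face of the capping machine's drive hub, on its upright axis, 20 mm above the steel deck and 120 mm above the bench. The hub is 56 mm in diameter. With the shaft in the bore and the key out of line, the key rests on this face and the shoulder stands 16 mm above it. Axes are the machine's: x away from the control panel, z up.
- hub_bore (a point): A point on the axis half-way down the hub's through bore: 21.5 mm in diameter, 58 mm deep, with one keyway 8.6 mm wide, 6.7 mm deep, along its whole length. Which way the keyway faces is NOT given and differs each time: see or feel it. In line (about 5 degrees) the wheel sinks home by its own weight. The geared drive holds the hub: it turns only under 1.2 N m.
- guide_bar (a point): Middle of the bottle guide, a bent bar 8 mm thick on posts, 112 mm from the hub axis on the machine's +x side (54 degrees either way of x), its top 40 mm above the deck; fixed.
- column_foot (a point): Foot, on the deck, of the machine's fixed column, 22 mm thick, 209 mm from the hub axis (60 mm along the machine's x, 200 mm towards its -y); its capping head is swung out beyond the side of the deck, 105 mm from the column towards -y. It reaches 215 mm above the deck.
- stand_a: Stand, fixed: a foot 96 mm in diameter with an upright tube, 52 mm outside, 36 mm inside, its rim 60 mm above the bench. A star wheel's shaft hangs loosely in it, the shoulder on the rim. Either wheel may be on it. Origin at the centre of its underside.
- stand_b: The second stand, the same as the first.
- bottle_a_mid (a point): Amber bottle, 42 mm in diameter, 95 mm high; this point is half-way up. Leave it standing where it is.
- bottle_b_mid (a point): Another such bottle; leave it standing.
- bottle_c_mid (a point): Another such bottle; leave it standing.
- jar_mid (a point): White jar, 76 mm in diameter, 120 mm high; this point is half-way up. Leave it standing.
There are look-alikes about, which are no part of the job. Leave any pink look-alike of the part that bears wheel4_knob alone. What is shaped like the part that bears wheel6_knob but orange is not meant.

How it is judged:
By the outcome, as a careful person would: the job done as asked, in the order asked, and still so for the second after the job is handed in, with the robot touching nothing.
It also fails if it takes over 67 s, if anything falls off the work surface, if the arm or the gripper's body presses on something with over 40 N, if the wrist force passes 120 N, or if a joint passes its speed limit or range.

## Working session

There is one attempt and no reset: what is moved stays moved. The work goes in short steps, Python scripts to look and compute and a tool call to move; the robot and the scene stay as the last step left them, time stands still between calls to the robot, and variables do not carry over. Pictures are saved under pics/ and viewed, at most 10 in all, crops included, and the job is handed in when it is done.

Besides the shell and the picture viewer there is one more tool, called after "Emit:" in YAML: its name, and indented under it one key for each argument. move_arm: Moves the arm, as the interface text tells. Its arguments: {"type":"object","properties":{"moves":{"type":"array","items":{"type":"number"}},"force":{"type":"number"}},"required":["moves"]}

```bash
mkdir -p pics
python3 - <<'E'
from rig import robot, eyes
import cv2,numpy as np
for n in ["side","top","wrist"]:
    i=eyes.camera_info(n); print(n,{k:np.round(v,4).tolist() if not isinstance(v,dict) else v for k,v in i.items() if not isinstance(v,str)})
    im=eyes.capture(n); cv2.imwrite(f"pics/{n}0.png",im[:,:,::-1])
a=cv2.imread("pics/side0.png");b=cv2.imread("pics/top0.png")
cv2.imwrite("pics/top0b.png",cv2.resize(b,(800,600),interpolation=cv2.INTER_CUBIC))
cv2.imwrite("pics/side0b.png",cv2.resize(a,(800,600),interpolation=cv2.INTER_CUBIC))
print(robot.get_obs())
E
```

```text
side {'intrinsics': [[493.2581, 0.0, 254.7333], [0.0, 493.2581, 196.0524], [0.0, 0.0, 1.0]], 'xyz': [-258.1625, 904.9809, 1157.9466], 'rotation': [0.3524, -1.0314, -2.2523]}
top {'intrinsics': [[460.2764, 0.0, 256.7817], [0.0, 460.2764, 187.4205], [0.0, 0.0, 1.0]], 'xyz': [363.3234, -39.6408, 1303.0314], 'rotation': [0.071, -0.0677, -1.5679]}
wrist {'intrinsics': [[323.0973, 0.0, 252.9047], [0.0, 323.0973, 193.8247], [0.0, 0.0, 1.0]], 'xyz': [297.225, -438.9783, 373.1318], 'rotation': [-0.2604, 0.1649, -1.1055]}
{'time_s': 0.15, 'qpos': array([-1.11400342e+00,  2.38612299e-01, -1.40888026e-02,  1.31922740e+00,
       -2.23902420e-05,  1.57079320e+00]), 'qvel': array([3.55303306e-04, 5.14213764e-04, 2.84742127e-03, 9.95121040e-04,
       1.26539236e-03, 6.86141010e-05]), 'effort': array([ 1.26914380e-03, -5.39077413e+01,  3.46599054e+01,  1.44494345e-02,
        8.86563134e-05, -9.65691527e-08]), 'tool_pos': array([ 231.40320423, -470.86334868,  230.83043785]), 'tool_rot': array([-3.05893739e+00, -7.11062822e-01,  4.36764922e-04]), 'contact_force': array([ 0.67301581, -0.18757703,  0.55081437]), 'torque': array([-0.01724431, -0.0157907 ,  0.00047557]), 'gripper_force': 0.0, 'finger_gap': 85.34379127807931}
```

View pics/top0b.png

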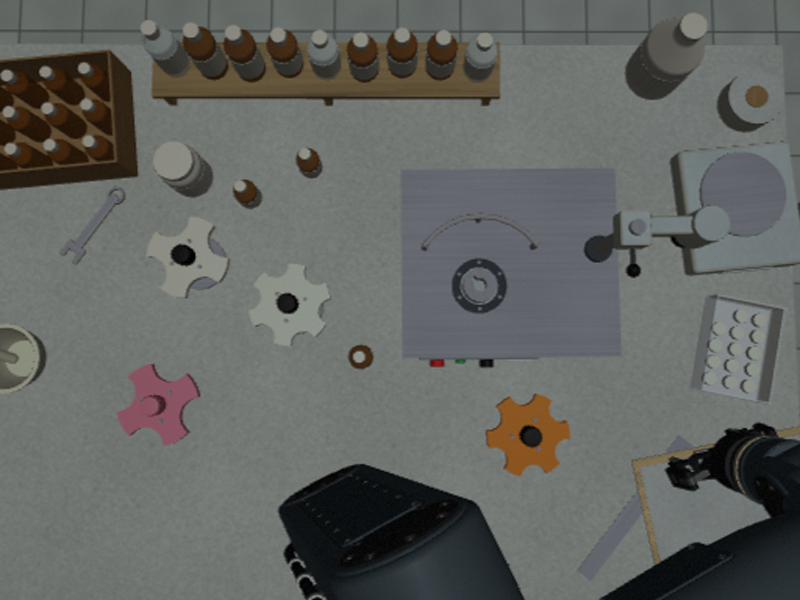

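View pics/side0b.png

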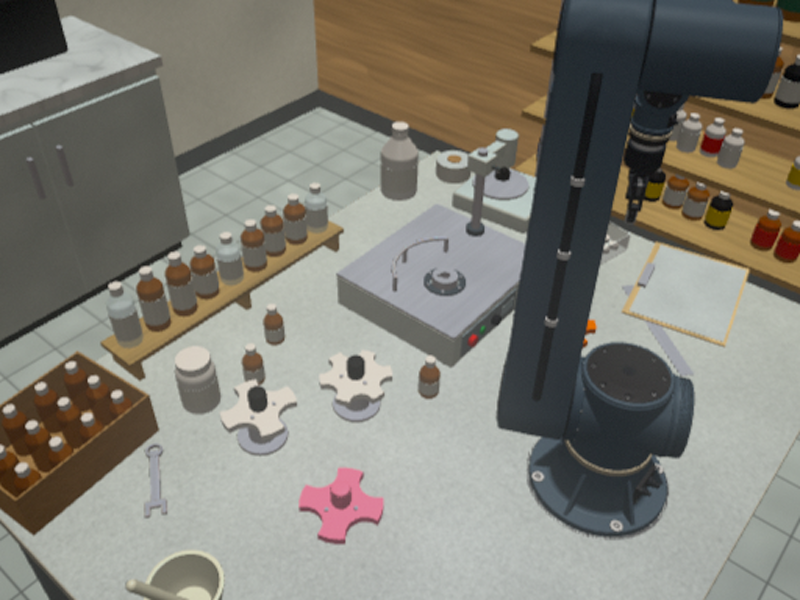

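The top view (800x600) shows these star wheels:
- A white wheel at (288,302), which looks six-pocketed.
- A white wheel at (183,255), which looks four-pocketed.
- A pink look-alike at (158,404).
- An orange look-alike at (531,436).

The hub is at (480,285). A bottle stands near the wheel at (360,356). The white six-pocket wheel at (288,302) fits the description, so I'll confirm it in a crop and measure.

```bash
cat > h.py <<'E'
import numpy as np, cv2
from scipy.spatial.transform import Rotation as R
def ray(info,u,v):
    K=info["intrinsics"]; d=np.array([(u-K[0,2])/K[0,0],-(v-K[1,2])/K[1,1],-1.])
    return np.array(info["xyz"]), R.from_rotvec(info["rotation"]).apply(d)
def onz(info,u,v,z):
    o,d=ray(info,u,v); return o+d*(z-o[2])/d[2]
def proj(info,p):
    K=info["intrinsics"]; c=R.from_rotvec(info["rotation"]).inv().apply(np.asarray(p)-info["xyz"])
    return np.array([K[0,2]+K[0,0]*c[0]/-c[2],K[1,2]+K[1,1]*c[1]/c[2]])
def tri(i1,p1,i2,p2):
    a,d=ray(i1,*p1); b,e=ray(i2,*p2)
    t=np.linalg.lstsq(np.c_[d,-e],b-a,rcond=None)[0]; return (a+t[0]*d+b+t[1]*e)/2
E
python3 - <<'E'
from h import *
from rig import eyes
t=eyes.camera_info("top"); s=eyes.camera_info("side")
im=cv2.imread("pics/top0.png"); g=im.max(2)
k=512/800
def blob(mask,u,v,r):
    m=np.zeros_like(mask); cv2.circle(m,(int(u),int(v)),r,255,-1); m&=mask
    n,l,st,c=cv2.connectedComponentsWithStats(m); j=1+np.argmax(st[1:,4]); return c[j],st[j],l==j
dark=((g<55)*255).astype(np.uint8)
for nm,u,v in [("w6",288,302),("w4",183,255)]:
    c,st,_=blob(dark,u*k,v*k,12); print(nm,c,st,onz(t,*c,124).round(1),onz(t,*c,106).round(1))
c,st,m=blob(((g>140)*255).astype(np.uint8),288*k,302*k,32); print("star",c,st,onz(t,*c,84).round(1))
# polar profile about plate centre
P=onz(t,*c,84)
rs=np.radians(np.arange(0,360,2)); prof=[]
for a in rs:
    q=proj(t,P+60*np.array([np.cos(a),np.sin(a),0])); prof.append(float(cv2.getRectSubPix(g.astype(np.float32),(1,1),tuple(map(float,q)))[0,0]))
ph=np.angle((np.array(prof)*np.exp(-6j*rs)).sum()); print("lobe dir deg",np.degrees(ph)/6,"pocket",np.degrees(ph)/6+30)
hub=np.array([480,285])*k
for z in (120,): print("hub",onz(t,*hub,z).round(1))
print("bottle", onz(t,360*k,356*k,95).round(1))
a=cv2.resize(im[160:230,150:245],None,fx=4.1,fy=4.1,interpolation=cv2.INTER_CUBIC)
b=cv2.resize(im[155:210,270:345],None,fx=5.2,fy=5.2,interpolation=cv2.INTER_CUBIC)
b=cv2.convertScaleAbs(b,alpha=1.5)
o=np.zeros((300,790,3),np.uint8); o[:a.shape[0],:a.shape[1]]=a; o[:b.shape[0],395:395+b.shape[1]]=b
cv2.imwrite("pics/crop1.png",o)
E
```

```text
w6 [183.62121212 193.8030303 ] [177 188  14  13 132] [450.9 150.9 124. ] [452.3 153.8 106. ]
w4 [116.9556962  162.93037975] [110 156  15  14 158] [530.7 324.5 124. ] [533.2 330.1 106. ]
star [184.89002185 194.58922068] [ 160  169   51   52 1373] [451.8 153.9  84. ]
lobe dir deg 9.835242515421644 pocket 39.83524251542164
hub [ 481.3 -167.2  120. ]
bottle [364.1  31.8  95. ]
```

View pics/crop1.png

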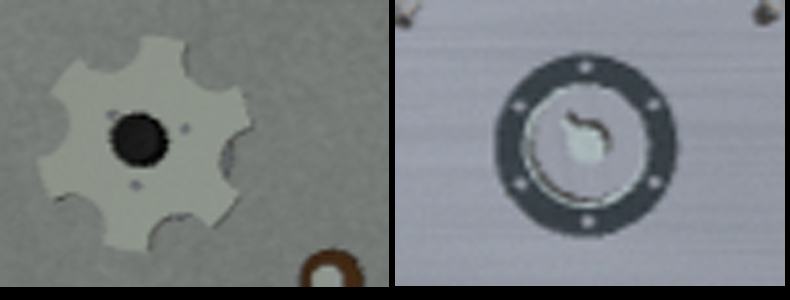

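The crop confirms it: the white wheel has six pockets, with its knob at crop (138,139). In the hub's bore at (590,138), the keyway points to the upper left, about +42° in world terms. I'll now work out a wrist view over the hub.

```bash
cat >> h.py <<'E'
def Rt(yaw): # tool down, tool x at world yaw (deg)
    y=np.radians(yaw); return R.from_matrix(np.array([[np.cos(y),np.sin(y),0],[np.sin(y),-np.cos(y),0],[0,0,-1.]]))
def to(p0,r0,p,rt):
    r0=R.from_rotvec(r0) if not isinstance(r0,R) else r0
    return r0.inv().apply(np.asarray(p,float)-p0).round(1), np.degrees((r0.inv()*rt).as_rotvec()).round(2)
E
python3 - <<'E'
from h import *
from rig import robot,eyes
o=robot.get_obs(); w=eyes.camera_info("wrist")
r0=R.from_rotvec(o["tool_rot"])
print("cam in tool",r0.inv().apply(w["xyz"]-o["tool_pos"]).round(1),"axis in tool",r0.inv().apply(R.from_rotvec(w["rotation"]).apply([0,0,-1])).round(3), "camx", r0.inv().apply(R.from_rotvec(w["rotation"]).apply([1,0,0])).round(3))
yaw=np.degrees(np.arctan2(*r0.as_matrix()[1::-1,0])); print(yaw)
H=np.array([481,-167])
ct=r0.inv().apply(w["xyz"]-o["tool_pos"]); ax=r0.inv().apply(R.from_rotvec(w["rotation"]).apply([0,0,-1]))
for y in (90,130,160):
    z=235; rt=Rt(y); c=rt.apply(ct)+[0,0,z]; d=rt.apply(ax); hit=c+d*(120-c[2])/d[2]
    p=np.r_[H-hit[:2],z]; print(y,p.round(1),to(o["tool_pos"],o["tool_rot"],p,rt))
E
```

```text
cam in tool [  73.1    0.3 -142.4] axis in tool [-0.288 -0.001  0.958] camx [-0.     1.     0.001]
26.172486325015804
90 [ 481.  -162.6  235. ] (array([ 359.9, -166.6,   -4. ]), array([-6.000e-02, -3.000e-02, -6.383e+01]))
130 [ 478.1 -163.7  235. ] (array([ 356.9, -166.9,   -4. ]), array([-5.0000e-02, -6.0000e-02, -1.0383e+02]))
160 [ 476.9 -165.5  235. ] (array([ 355. , -165.8,   -4. ]), array([-3.0000e-02, -8.0000e-02, -1.3383e+02]))
```

Emit:
move_arm:
  moves: [40, -20, -10, 0, 0, -8, -1, 80, -40, -10, 0, 0, -16, -1, 120, -60, -10, 0, 0, -24, -1, 160, -80, -10, 0, 0, -32, -1, 200, -100, -10, 0, 0, -40, -1, 240, -120, -10, 0, 0, -48, -1, 280, -140, -10, 0, 0, -56, -1, 320, -155, -8, 0, 0, -64, -1, 350, -165, -4, 0, 0, -72, -1, 358, -167, -4, 0, 0, -80, -1]

```text
time_s: 1.15
tool_pos: [480.8, -160.9, 234.5]
tool_rot: [-1.875, -2.519, -0.001]
contact_force: [-0.1, -0.0, 0.2]
finger_gap: 85.3
gripper_force: 0.0
```

Run:
```python
from h import *
from rig import robot,eyes
import pickle
o=robot.get_obs(); w=eyes.camera_info("wrist"); im=eyes.capture("wrist")[:,:,::-1]
o2=robot.get_obs(); print(o["tool_pos"].round(1),np.abs(o["qvel"]).max().round(3),o2["tool_pos"].round(1))
pickle.dump((w,im),open("hub.pkl","wb")); cv2.imwrite("pics/hubfull.png",im)
u,v=proj(w,[481,-167,120]); print(u,v)
# rectified hub patch: 0.25mm per px, world axes, 80mm
xs=np.arange(-40,40,.2); U=np.zeros((400,400),np.float32);V=U.copy()
for i,x in enumerate(xs[::-1]):
    for j,y in enumerate(xs[::-1]): U[i,j],V[i,j]=proj(w,[481+x,-167+y,120])
p=cv2.remap(im,U,V,cv2.INTER_CUBIC); cv2.imwrite("pics/hubrect.png",p)
big=np.zeros((400,800,3),np.uint8); big[:,400:]=p; big[:384//1,:400]=cv2.resize(im,(400,300)).repeat(1,0)[:0].reshape(0,400,3) if 0 else big[:384,:400]
big[:300,:400]=cv2.resize(im,(400,300)); cv2.imwrite("pics/hub2.png",big)
```

```text
[ 480.8 -160.9  234.5] 1.287 [ 480.8 -161.2  234.6]
251.45569008223077 196.23776451356602
```

View pics/hub2.png

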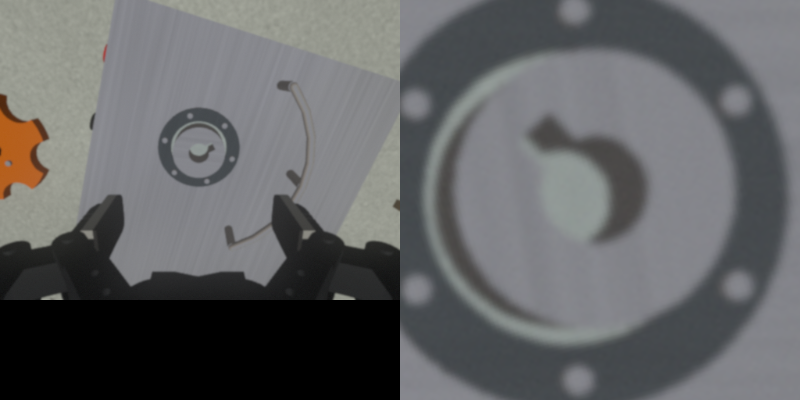

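The hub's face is centred near (595,186) in the rectified patch, and the bore near (593,189). The keyway points to the upper left, ending near (541,123). I'll fit these numerically and work out the approach to the wheel.

Run:
```python
from h import *
from rig import robot
p=cv2.imread("pics/hubrect.png").astype(int)
face=np.median(p[260:300,180:240].reshape(-1,3),0); print(face)
d=np.abs(p-face).sum(2); yy,xx=np.mgrid[:400,:400]
m=((d>36)&(np.hypot(xx-194,yy-188)<105)).astype(np.uint8)
n,l,st,c=cv2.connectedComponentsWithStats(cv2.morphologyEx(m,cv2.MORPH_OPEN,np.ones((3,3))))
j=1+np.argmax(st[1:,4]); print(st[j],c[j]); m=(l==j).astype(np.uint8)
ct=max(cv2.findContours(m,0,1)[0],key=len)[:,0].astype(float)
cen=np.array([193.5,189.5])
for _ in range(10):
    r=np.hypot(*(ct-cen).T); a=np.arctan2(-(ct[:,0]-cen[0]),-(ct[:,1]-cen[1]))
    k=(np.abs(r-54)<6)&(np.abs(np.angle(np.exp(1j*(a-.68))))>.6)
    A=np.c_[2*ct[k],np.ones(k.sum())]; s=np.linalg.lstsq(A,(ct[k]**2).sum(1),rcond=None)[0]; cen=s[:2]
print("bore",cen,np.sqrt(s[2]+cen@cen)/5,"world",481+39.8-.2*cen[1],-167+39.8-.2*cen[0])
ys,xs=np.nonzero(m); r=np.hypot(xs-cen[0],ys-cen[1]); k=r>62
print("n",k.sum(),"rmax",r.max()/5,"key dir",np.degrees(np.arctan2(-(xs[k]-cen[0]).mean(),-(ys[k]-cen[1]).mean())))
o=robot.get_obs(); r0=R.from_rotvec(o["tool_rot"]); print(np.degrees(np.arctan2(*r0.as_matrix()[1::-1,0])),o["qpos"].round(3))
for y in (150,190): print(to(o["tool_pos"],r0,[451.5,152.5,215],Rt(y)))
```

```text
[138. 132. 131.]
[ 125  112  126  134 6451] [201.62687955 172.32568594]
bore [194.6997251  188.66329275] 11.176919393689415 world 483.06734145060545 -166.13994502077378
n 1080 rmax 18.19819851607086 key dir 40.61347567900962
107.14286788471082 [-3.240e-01  2.070e-01 -4.600e-02  1.318e+00  1.000e-03  9.480e-01]
(array([308.4,  64.4,  19.9]), array([ 1.000e-02, -6.000e-02, -4.286e+01]))
(array([308.4,  64.4,  19.9]), array([ 3.000e-02, -6.000e-02, -8.286e+01]))
```

Emit:
move_arm:
  moves: [45, 9, 0, 0, 0, -8, -1, 90, 18, 0, 0, 0, -16, -1, 135, 27, 0, 0, 0, -24, -1, 180, 36, 5, 0, 0, -32, -1, 225, 45, 10, 0, 0, -40, -1, 270, 53, 15, 0, 0, -48, -1, 300, 59, 20, 0, 0, -56, -1, 311, 61, 20, 0, 0, -64, -1, 311, 61, 20, 0, 0, -72, -1, 311, 61, 20, 0, 0, -80, -1]

```text
time_s: 2.2
tool_pos: [450.8, 152.4, 215.1]
tool_rot: [0.175, -3.136, 0.0]
contact_force: [-0.4, -0.3, -0.4]
finger_gap: 85.0
gripper_force: 0.0
```

Run:
```python
from h import *
from rig import robot,eyes
for _ in range(3): im=eyes.capture("wrist")
o=robot.get_obs(); w=eyes.camera_info("wrist"); im=eyes.capture("wrist")[:,:,::-1].copy()
print(o["time_s"],o["tool_pos"].round(1),np.abs(o["qvel"]).max().round(3),o["qpos"].round(3))
r0=R.from_rotvec(o["tool_rot"]); print("yaw",np.degrees(np.arctan2(*r0.as_matrix()[1::-1,0])))
g=im.max(2)
u,v=proj(w,[451.5,152.5,124]); print(u,v)
m=np.zeros_like(g); cv2.circle(m,(int(u),int(v)),45,255,-1); m[g>60]=0
n,l,st,c=cv2.connectedComponentsWithStats(m); j=1+np.argmax(st[1:,4]); print(st[j],c[j], onz(w,*c[j],124).round(1), onz(w,*c[j],104).round(1))
for z,rr in((124,16),(84,16),(84,70),(84,50)):
    for a in np.arange(0,2*np.pi,.2):
        q=proj(w,[451.5+rr*np.cos(a),152.5+rr*np.sin(a),z]); cv2.circle(im,tuple(int(t) for t in q),1,(0,0,255) if z==84 else (0,255,0),-1)
cv2.imwrite("pics/w6.png",im)
```

```text
2.35 [451.  151.9 215.3] 0.042 [ 0.325  0.161 -0.155  1.255  0.     0.222]
yaw -174.1290579345683
253.80135493105243 198.82593366135006
[237 171  39  46 952] [258.09978992 194.52521008] [447.8 155.4 124. ] [453.7 156.3 104. ]
```

View pics/w6.png

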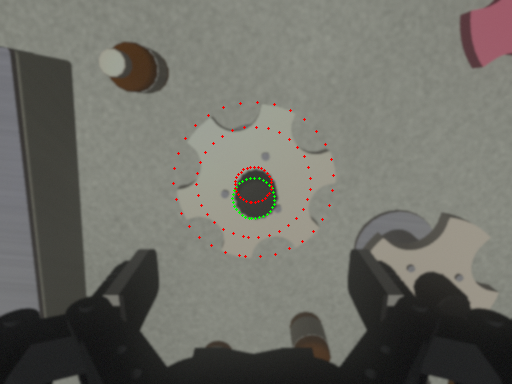

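The wrist view matches the projected wheel. The knob's axis is only about 2 px right of the prediction, which puts it at about (451.4, 154). I'll descend and grip.

Emit:
move_arm:
  moves: [0, 2, 30, 0, 0, 0, -1, 0, 2, 70, 0, 0, 0, -1, 0, 2, 105, 0, 0, 0, -1, 0, 2, 120, 0, 0, 0, -1, 0, 2, 125, 0, 0, 0, -1, 0, 2, 125, 0, 0, 0, 1, 0, 2, 125, 0, 0, 0, 1, 0, 2, 125, 0, 0, 0, 1, 0, 2, 125, 0, 0, 0, 1, 0, 2, 125, 0, 0, 0, 1]
  force: 80

```text
time_s: 3.4
tool_pos: [451.6, 154.4, 91.5]
tool_rot: [-0.168, 3.135, 0.0]
contact_force: [-0.5, -2.1, 6.8]
finger_gap: 30.1
gripper_force: 78.5
```

Emit:
move_arm:
  moves: [0, 0, -8, 0, 0, 0, 1, 0, 0, -25, 0, 0, 0, 1, 0, 0, -50, 0, 0, 0, 1, 0, 0, -85, 0, 0, 0, 1, 0, 0, -125, 0, 0, 0, 1, 0, 0, -165, 0, 0, 0, 1, 0, 0, -205, 0, 0, 0, 1, 0, 0, -245, -8, 0, 0, 1, 0, 0, -280, -16, 0, 0, 1, 0, 0, -300, -24, 0, 0, 1]
  force: 100

```text
time_s: 4.4
tool_pos: [451.1, 154.7, 394.6]
tool_rot: [0.168, -3.05, -0.657]
contact_force: [0.5, 0.9, -4.7]
finger_gap: 29.6
gripper_force: 99.7
```

Emit:
move_arm:
  moves: [0, 0, 0, -8, 0, 0, 1, 0, 0, 0, -16, 0, 0, 1, 0, 0, 0, -24, 0, 0, 1, 0, 0, 0, -32, 0, 0, 1, 0, 0, 0, -40, 0, 0, 1, 0, 0, 0, -46, 0, 0, 1, 0, 0, 0, -50, 0, 0, 1, 0, 0, 0, -50, 0, 0, 1, 0, 0, 0, -50, 0, 0, 1, 0, 0, 0, -50, 0, 0, 1]

```text
time_s: 5.4
tool_pos: [450.9, 154.5, 391.1]
tool_rot: [0.136, -2.458, -1.848]
contact_force: [-0.4, 0.0, -2.9]
finger_gap: 29.5
gripper_force: 100.1
```

Run:
```python
from h import *
from rig import robot,eyes
o=robot.get_obs(); print(o["tool_pos"].round(1),o["qpos"].round(3),o["finger_gap"],np.abs(o["qvel"]).max())
r0=R.from_rotvec(o["tool_rot"]); s=eyes.camera_info("side"); print(r0.as_matrix().round(3))
im=eyes.capture("side")[:,:,::-1].copy()
c=proj(s,o["tool_pos"]+r0.apply([0,0,50])); print("tip-ish",c,[proj(s,o["tool_pos"]+r0.apply([0,0,z])).round(1) for z in (10,27,75)])
u,v=map(int,c); x0,y0=max(0,u-60),max(0,v-45)
cv2.imwrite("pics/tilt.png",cv2.resize(im[y0:y0+90,x0:x0+120],None,fx=6.5,fy=6.5,interpolation=cv2.INTER_CUBIC)); print(x0,y0)
```

```text
[450.9 154.5 391.1] [-0.279  0.443 -0.011  2.033  1.096 -0.975] 29.501357706222212 0.013455134248042604
[[-0.994 -0.032 -0.103]
 [-0.108  0.276  0.955]
 [-0.002  0.961 -0.278]]
tip-ish [214.65392041 170.45432802] [array([223.5, 159.5]), array([219.8, 164.1]), array([209. , 177.4])]
154 125
```

View pics/tilt.png

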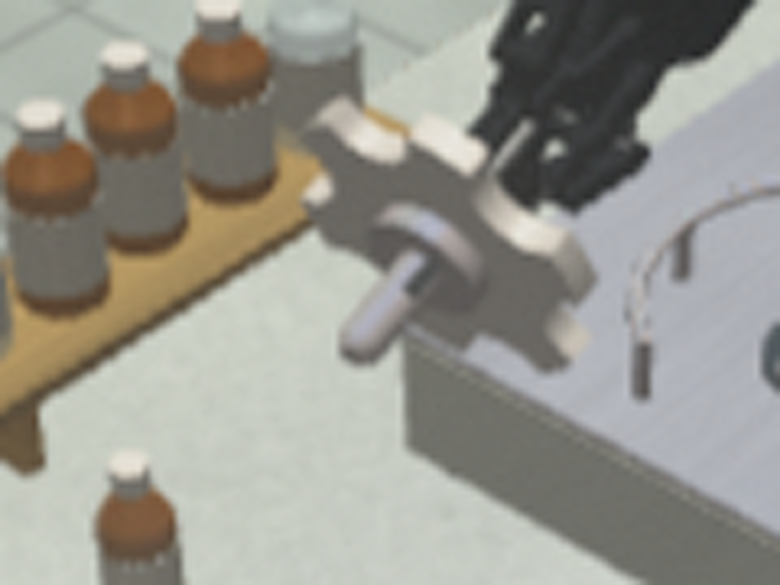

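The crop shows the wheel held tilted: shaft tip at (358,345), boss at (430,245), and the key as a dark end face near (422,275) on the right of the shaft. I'll compare that with the six projected candidates.

Run:
```python
from h import *
from rig import robot,eyes
o=robot.get_obs(); r0=R.from_rotvec(o["tool_rot"]); s=eyes.camera_info("side")
def pj(t): return ((proj(s,o["tool_pos"]+r0.apply(t))-[154,125]+.5)*6.5-.5).round(0)
print("tip",pj([0,0,79.5]),"shoulder",pj([0,0,31.5]),"axis@keyend",pj([0,0,47.5]))
im=cv2.imread("pics/tilt.png")
for k in range(6):
    a=np.radians(39.8+60*k); d=Rt(186.17).inv().apply([np.cos(a),np.sin(a),0])
    print(round(39.8+60*k,1),"key end",pj(13*d+[0,0,47.5]),"mid",pj(13*d+[0,0,40]),"pocket bottom",pj(50*d+[0,0,21.5]),"facing cam",round(float(r0.apply(d)@(s["xyz"]-o["tool_pos"])/np.linalg.norm(s["xyz"]-o["tool_pos"])),2))
```

```text
tip [353. 352.] shoulder [424. 265.] axis@keyend [401. 294.]
39.8 key end [375. 272.] mid [386. 259.] pocket bottom [340. 166.] facing cam 0.01
99.8 key end [396. 274.] mid [407. 260.] pocket bottom [420. 169.] facing cam 0.78
159.8 key end [422. 295.] mid [432. 282.] pocket bottom [521. 252.] facing cam 0.77
219.8 key end [426. 315.] mid [437. 301.] pocket bottom [536. 328.] facing cam -0.01
279.8 key end [406. 313.] mid [416. 300.] pocket bottom [455. 321.] facing cam -0.78
339.8 key end [380. 292.] mid [391. 279.] pocket bottom [360. 243.] facing cam -0.77
```

Emit:
move_arm:
  moves: [0, 0, 0, 0, 0, 8, 1, 0, 0, 0, 0, 0, 16, 1, 0, 0, 0, 0, 0, 24, 1, 0, 0, 0, 0, 0, 32, 1, 0, 0, 0, 0, 0, 40, 1, 0, 0, 0, 0, 0, 48, 1, 0, 0, 0, 0, 0, 54, 1, 0, 0, 0, 0, 0, 60, 1, 0, 0, 0, 0, 0, 60, 1, 0, 0, 0, 0, 0, 60, 1]

```text
time_s: 6.45
tool_pos: [450.7, 154.6, 391.0]
tool_rot: [-0.943, -1.869, -1.322]
contact_force: [-0.1, 0.4, -3.4]
finger_gap: 29.6
gripper_force: 100.1
```

Run:
```python
from h import *
from rig import robot,eyes
o=robot.get_obs(); r0=R.from_rotvec(o["tool_rot"]); s=eyes.camera_info("side")
im=eyes.capture("side")[:,:,::-1].copy()
sc=12; x0,y0=188,130; old=cv2.imread("pics/tilt.png")
new=cv2.resize(im[y0:y0+50,x0:x0+62],None,fx=sc,fy=sc,interpolation=cv2.INTER_CUBIC)
new=cv2.convertScaleAbs(new,alpha=1.3)
def pj(t): return tuple(int(q) for q in ((proj(s,o["tool_pos"]+r0.apply(t))-[x0,y0]+.5)*sc-.5))
print("tip",pj([0,0,79.5]),"shoulder",pj([0,0,31.5]))
for k in range(6):
    a=np.radians(39.8+60*k); d=Rt(186.17).inv().apply([np.cos(a),np.sin(a),0])
    print(39.8+60*k,"mid",pj(13*d+[0,0,40]),"pocket",pj(50*d+[0,0,21.5]))
cv2.imwrite("pics/tilt2.png",new)
```

```text
tip (245, 590) shoulder (375, 430)
39.8 mid (314, 455) pocket (257, 389)
99.8 mid (305, 419) pocket (220, 248)
159.8 mid (343, 421) pocket (368, 252)
219.8 mid (391, 461) pocket (554, 406)
279.8 mid (399, 497) pocket (581, 546)
339.8 mid (361, 494) pocket (432, 533)
```

View pics/tilt2.png

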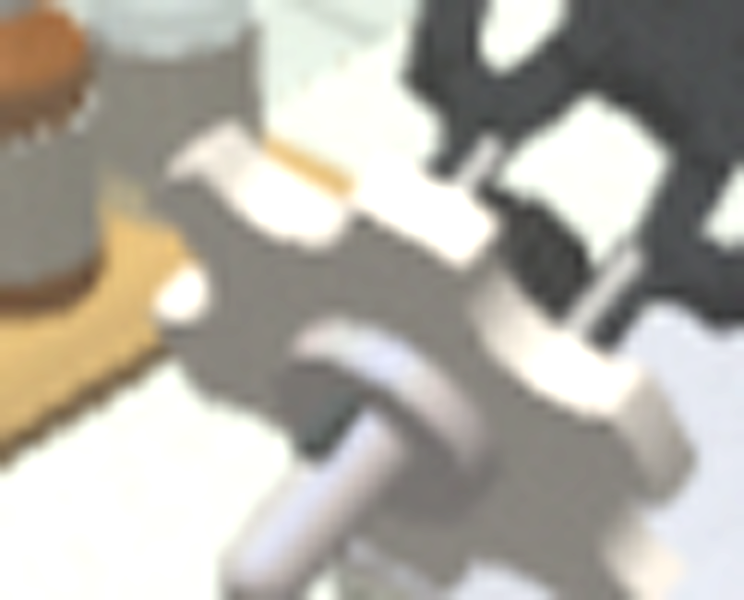

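The phase sign in my star fit was wrong: the lobes lie at −9.8°, so the pockets are at 20.2°+60k. I'll redo the projection and match the dark key spot in both pictures.

Run:
```python
from h import *
from rig import robot,eyes
o=robot.get_obs(); r2=R.from_rotvec(o["tool_rot"]); s=eyes.camera_info("side")
r1=r2*R.from_rotvec(np.radians([0,0,-60]))
def pj(r,t,x0,y0,sc): return tuple(int(q) for q in ((proj(s,o["tool_pos"]+r.apply(t))-[x0,y0]+.5)*sc-.5))
for k in range(6):
    a=np.radians(20.2+60*k); d=Rt(186.17).inv().apply([np.cos(a),np.sin(a),0])
    print(20.2+60*k,"tilt1 key",pj(r1,13*d+[0,0,40],154,125,6.5),"tilt2 key",pj(r2,13*d+[0,0,40],188,130,12),"pocket",pj(r2,50*d+[0,0,21.5],188,130,12))
n=cv2.imread("pics/tilt2.png")
```

```text
20.2 tilt1 key (384, 264) tilt2 key (327, 470) pocket (306, 444)
80.2 tilt1 key (398, 257) tilt2 key (302, 428) pocket (210, 284)
140.2 tilt1 key (425, 274) tilt2 key (327, 416) pocket (305, 230)
200.2 tilt1 key (438, 297) tilt2 key (378, 446) pocket (503, 348)
260.2 tilt1 key (425, 303) tilt2 key (402, 489) pocket (595, 514)
320.2 tilt1 key (398, 287) tilt2 key (377, 500) pocket (493, 557)
```

The match is exact in both pictures: the key is at 140.2° world as it stood on the stand. It has to turn −99.6° to meet the keyway at 40.6°. Next I'll untilt, then carry the wheel over the hub.

Emit:
move_arm:
  moves: [0, 0, 0, 4, -6.93, 0, 1, 0, 0, 0, 8, -13.86, 0, 1, 0, 0, 0, 12, -20.78, 0, 1, 0, 0, 0, 16, -27.71, 0, 1, 0, 0, 0, 20, -34.64, 0, 1, 0, 0, 0, 24, -41.57, 0, 1, 0, 0, 0, 28, -48.5, 0, 1, 0, 0, 0, 32, -55.43, 0, 1, 0, 0, 0, 35, -60.62, 0, 1, 0, 0, 0, 37, -64.09, 0, 1]

```text
time_s: 7.5
tool_pos: [450.3, 155.2, 391.2]
tool_rot: [1.416, 2.801, -0.003]
contact_force: [-0.1, 0.6, -4.2]
finger_gap: 29.6
gripper_force: 99.8
```

Run:
```python
from h import *
from rig import robot,eyes
o=robot.get_obs(); r0=R.from_rotvec(o["tool_rot"]); print(o["tool_pos"].round(1),r0.as_matrix().round(3).tolist(),np.degrees(np.arctan2(*r0.as_matrix()[1::-1,0])),o["qpos"].round(3))
print(to(np.array([451.1,154.2,390.5]),Rt(126.17),[483,-166.1,230],Rt(86.6)))
```

```text
[450.3 155.2 391.2] [[-0.593, 0.805, 0.002], [0.805, 0.593, -0.003], [-0.003, -0.0, -1.0]] 126.37630694607533 [ 0.334  0.151  0.28   1.699 -0.003  1.27 ]
(array([-277.4, -163.3,  160.5]), array([ 0.  ,  0.  , 39.57]))
```

Emit:
move_arm:
  moves: [-20, -12, 0, 0, 0, 4, 1, -55, -32, 10, 0, 0, 9, 1, -95, -56, 20, 0, 0, 14, 1, -135, -80, 40, 0, 0, 19, 1, -175, -103, 60, 0, 0, 24, 1, -215, -127, 85, 0, 0, 29, 1, -250, -147, 105, 0, 0, 34, 1, -270, -159, 120, 0, 0, 38, 1, -277, -163, 130, 0, 0, 39.6, 1, -277, -163, 130, 0, 0, 39.6, 1]

```text
time_s: 8.5
tool_pos: [481.9, -165.7, 259.1]
tool_rot: [-2.285, -2.152, 0.001]
contact_force: [-0.9, 0.6, -3.5]
finger_gap: 29.7
gripper_force: 100.1
```

Run:
```python
from h import *
from rig import robot,eyes
for _ in range(4): im=eyes.capture("wrist")
o=robot.get_obs(); r0=R.from_rotvec(o["tool_rot"]); w=eyes.camera_info("wrist"); s=eyes.camera_info("side"); im=im[:,:,::-1].copy(); si=eyes.capture("side")[:,:,::-1].copy()
print(o["tool_pos"].round(1),np.degrees(np.arctan2(*r0.as_matrix()[1::-1,0])),o["qpos"].round(3),o["contact_force"].round(2),o["torque"].round(3))
P=o["tool_pos"]
for info,pic in ((w,im),(s,si)):
    for a in np.arange(0,360,4):
        rr=70; d=Rt(186.17).inv().apply([np.cos(np.radians(a)),np.sin(np.radians(a)),0])
        ph=(a-20.2+30)%60-30; t=72*np.cos(np.radians(ph)); disc=22**2-(72*np.sin(np.radians(ph)))**2
        if disc>0: rr=min(70,t-np.sqrt(disc))
        q=proj(info,P+r0.apply(rr*d+[0,0,7.5])); cv2.circle(pic,tuple(int(round(v)) for v in q),0,(0,0,255),-1)
    for z in (79.5,73.5,31.5): q=proj(info,P+r0.apply([0,0,z])); cv2.circle(pic,tuple(int(round(v)) for v in q),0,(0,255,0),-1)
    q=proj(info,[483,-166,120]); cv2.circle(pic,tuple(int(round(v)) for v in q),1,(255,0,0),-1)
q=proj(s,P); u,v=map(int,q)
c=si[max(0,v-60):v+60,u-60:u+60]; c=cv2.resize(c,(400,int(400*c.shape[0]/c.shape[1])),interpolation=cv2.INTER_CUBIC)
o2=np.zeros((400,800,3),np.uint8); o2[:c.shape[0],:400]=c[:400]; o2[:300,400:]=cv2.resize(im,(400,300),interpolation=cv2.INTER_AREA); cv2.imwrite("pics/over.png",o2); cv2.imwrite("pics/overw.png",im)
```

```text
[ 483.2 -164.4  261.3] 86.72970520889557 [-0.328  0.204  0.018  1.383  0.     1.3  ] [ 0.5  -0.62 -3.96] [ 0.066 -0.066 -0.007]
```

View pics/over.png

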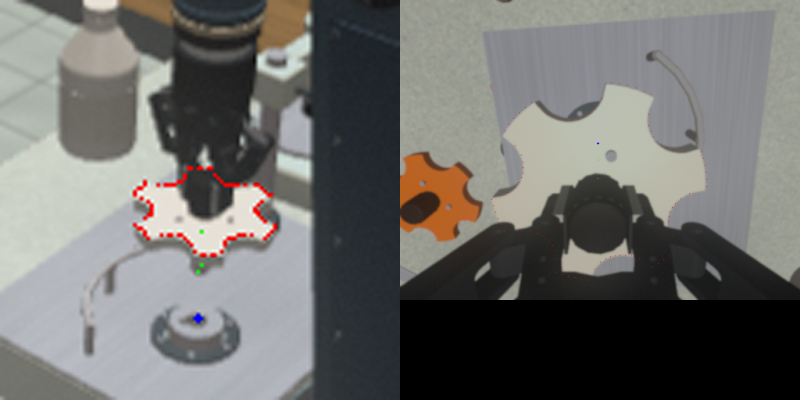

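The projected outline and axis fit both views: the wheel is over the hub, with the bore at (198,318) right below the axis in the left crop. I'll lower it to the bore's mouth.

Emit:
move_arm:
  moves: [-2, 0, 12, 0, 0, 0, 1, -2, 0, 25, 0, 0, 0, 1, -2, 0, 38, 0, 0, 0, 1, -2, 0, 48, 0, 0, 0, 1, -2, 0, 53, 0, 0, 0, 1, -2, 0, 56, 0, 0, 0, 1, -2, 0, 58, 0, 0, 0, 1, -2, 0, 60, 0, 0, 0, 1, -2, 0, 62, 0, 0, 0, 1, -2, 0, 64, 0, 0, 0, 1]

```text
time_s: 9.75
tool_pos: [482.8, -167.6, 196.4]
tool_rot: [2.287, 2.154, 0.0]
contact_force: [-0.3, 0.2, -4.1]
finger_gap: 29.7
gripper_force: 100.1
```

Emit:
move_arm:
  moves: [0, 0, 1, 0, 0, 0, 1, 0, 0, 2, 0, 0, 0, 1, 0, 0, 3, 0, 0, 0, 1, 0, 0, 4, 0, 0, 0, 1, 0, 0, 5, 0, 0, 0, 1, 0, 0, 6, 0, 0, 0, 1, 0, 0, 7, 0, 0, 0, 1, 0, 0, 8, 0, 0, 0, 1, 0, 0, 8, 0, 0, 0, 1, 0, 0, 8, 0, 0, 0, 1]

```text
time_s: 10.75
tool_pos: [483.0, -167.2, 188.2]
tool_rot: [-2.286, -2.154, -0.001]
contact_force: [2.2, 4.4, -2.0]
finger_gap: 30.3
gripper_force: 100.3
```

The tip is in the bore, with a slight side force toward +y. I'll ease over and go on down.

Emit:
move_arm:
  moves: [1, 0.5, 0, 0, 0, 0, 1, 1.2, 0.5, 2, 0, 0, 0, 1, 1.2, 0.5, 4, 0, 0, 0, 1, 1.2, 0.5, 6, 0, 0, 0, 1, 1.2, 0.5, 8, 0, 0, 0, 1, 1.2, 0.5, 10, 0, 0, 0, 1, 1.2, 0.5, 12, 0, 0, 0, 1, 1.2, 0.5, 14, 0, 0, 0, 1, 1.2, 0.5, 14, 0, 0, 0, 1, 1.2, 0.5, 14, 0, 0, 0, 1]

```text
time_s: 11.75
tool_pos: [483.2, -166.3, 174.0]
tool_rot: [-2.287, -2.154, 0.0]
contact_force: [1.4, 1.7, -5.2]
finger_gap: 30.0
gripper_force: 99.9
```

Emit:
move_arm:
  moves: [0.4, 0.3, 1, 0, 0, 0, 1, 0.4, 0.3, 2, 0, 0, 0, 1, 0.4, 0.3, 3, 0, 0, 0, 1, 0.4, 0.3, 4, 0, 0, 0, 1, 0.4, 0.3, 5, 0, 0, 0, 1, 0.4, 0.3, 6, 0, 0, 0, 1, 0.4, 0.3, 7, 0, 0, 0, 1, 0.4, 0.3, 8, 0, 0, 0, 1, 0.4, 0.3, 9, 0, 0, 0, 1, 0.4, 0.3, 10, 0, 0, 0, 1]

```text
time_s: 12.75
tool_pos: [483.5, -166.0, 164.2]
tool_rot: [-2.287, -2.154, 0.0]
contact_force: [0.3, 0.1, -3.7]
finger_gap: 29.9
gripper_force: 100.1
```

Emit:
move_arm:
  moves: [0, 0, 1, 0, 0, 0, 1, 0, 0, 2, 0, 0, 0, 1, 0, 0, 3, 0, 0, 0, 1, 0, 0, 4, 0, 0, 0, 1, 0, 0, 5, 0, 0, 0, 1, 0, 0, 6, 0, 0, 0, 1, 0, 0, 7, 0, 0, 0, 1, 0, 0, 8, 0, 0, 0, 1, 0, 0, 9, 0, 0, 0, 1, 0, 0, 9, 0, 0, 0, 1]

```text
time_s: 13.75
tool_pos: [483.6, -165.9, 155.1]
tool_rot: [-2.287, -2.154, 0.0]
contact_force: [-0.3, 1.4, -4.0]
finger_gap: 29.7
gripper_force: 100.0
```

The key went straight in with no resistance. Now the last few millimetres.

Emit:
move_arm:
  moves: [0, 0, 0.5, 0, 0, 0, 1, 0, 0, 1, 0, 0, 0, 1, 0, 0, 1.5, 0, 0, 0, 1, 0, 0, 2, 0, 0, 0, 1, 0, 0, 2.5, 0, 0, 0, 1, 0, 0, 3, 0, 0, 0, 1, 0, 0, 3.5, 0, 0, 0, 1, 0, 0, 4, 0, 0, 0, 1, 0, 0, 4, 0, 0, 0, 1, 0, 0, 4, 0, 0, 0, 1]

```text
time_s: 14.75
tool_pos: [483.6, -165.9, 151.7]
tool_rot: [2.287, 2.154, 0.0]
contact_force: [-3.7, 1.8, 5.0]
finger_gap: 29.7
gripper_force: 101.0
```

The force rose from −4 to +5 N at TCP z = 151.7, where seating was predicted at 151.5, so the wheel is seated. I'll release it and back off upward.

Emit:
move_arm:
  moves: [0, 0, 0, 0, 0, 0, 0.4, 0, 0, 0, 0, 0, 0, 0, 0, 0, 0, 0, 0, 0, -1, 0, 0, 0, 0, 0, 0, -1, 0, 0, 0, 0, 0, 0, -1, 0, 0, 0, 0, 0, 0, -1, 0, 0, 0, 0, 0, 0, -1, 0, 0, 0, 0, 0, 0, -1, 0, 0, -2, 0, 0, 0, -1, 0, 0, -5, 0, 0, 0, -1]

```text
time_s: 15.75
tool_pos: [483.5, -165.9, 156.4]
tool_rot: [-2.287, -2.154, 0.0]
contact_force: [0.3, 0.1, 0.4]
finger_gap: 85.5
gripper_force: 0.0
```

Emit:
move_arm:
  moves: [0, 0, -10, 0, 0, 0, -1, 0, 0, -30, 0, 0, 0, -1, 0, 0, -55, 0, 0, 0, -1, 0, 0, -85, 0, 0, 0, -1, 0, 0, -115, 0, 0, 0, -1, 0, 0, -150, 0, 0, 0, -1, 0, 0, -175, 0, 0, 0, -1, 0, 0, -190, 0, 0, 0, -1, 0, 0, -200, 0, 0, 0, -1, 0, 0, -200, 0, 0, 0, -1]

```text
time_s: 16.75
tool_pos: [483.9, -166.1, 357.7]
tool_rot: [2.286, 2.153, 0.002]
contact_force: [-0.1, 0.5, -0.5]
finger_gap: 85.7
gripper_force: 0.0
```

Run:
```python
from h import *
from rig import robot,eyes
o=robot.get_obs(); s=eyes.camera_info("side"); print(o["tool_pos"].round(1),o["finger_gap"])
im=eyes.capture("side")[:,:,::-1].copy(); full=cv2.resize(im,(400,300),interpolation=cv2.INTER_AREA)
raw=im.copy()
for a in np.arange(0,360,6):
    rr=70; ph=(a-40.6+30)%60-30; t=72*np.cos(np.radians(ph)); disc=484-(72*np.sin(np.radians(ph)))**2
    if disc>0: rr=min(70,t-np.sqrt(disc))
    q=proj(s,[483+rr*np.cos(np.radians(a)),-166+rr*np.sin(np.radians(a)),144]); cv2.circle(im,tuple(int(round(v)) for v in q),0,(0,0,255),-1)
u,v=map(int,proj(s,[483,-166,144])); f=lambda i:cv2.resize(i[v-35:v+35,u-45:u+45],(400,300),interpolation=cv2.INTER_CUBIC)
out=np.zeros((600,800,3),np.uint8); out[:300,:400]=f(raw); out[:300,400:]=f(im); out[300:,:400]=full
cv2.imwrite("pics/final.png",out)
```

```text
[ 483.9 -166.1  357.7] 85.67577274953561
```

View pics/final.png

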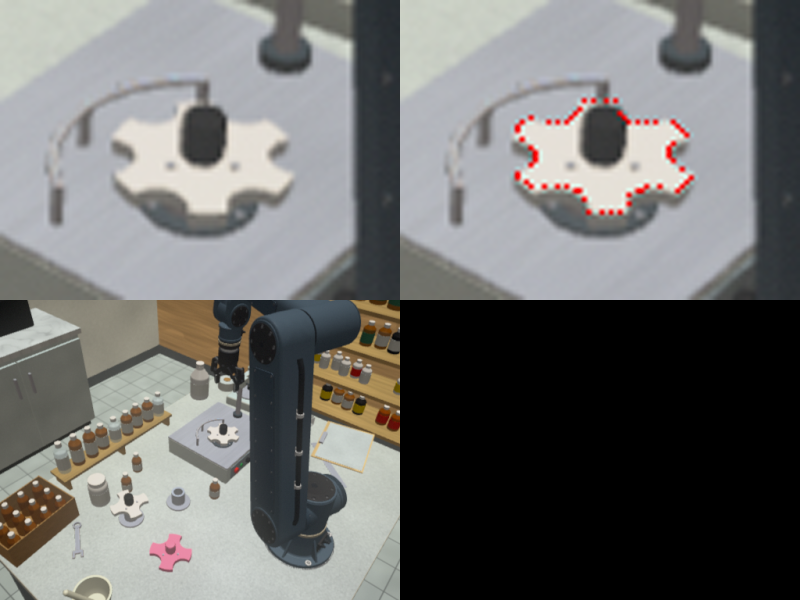

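The star's outline, centred near (605,155) in the right crop, matches the outline projected for a fully seated wheel with the key in line. The bottles, the jar and the four-pocket wheel are undisturbed, and the gripper is clear. I'll hand the job in.

```bash
python3 -c "
from rig import robot
print(robot.close_job())"
```

```text
the job is handed in; nothing more can be done
None
```

The six-pocket wheel is seated flat on the drive hub with its key in the keyway, the gripper is clear, nothing else was moved, and the job was handed in at about 17 s of the 67 s allowed.

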